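Load the bead block and hold it home in the mixer

TASK

Pour all six brass beads from the steel scoop into the pocket of the blue block on the mixer, and stand the scoop upright on the table again. Then push the block firmly and diagonally, back and down, until it is fully home, flat on the bed and against the fence at once with the sprung rails and pin pressed in, and finish while still holding it pressed there so that a colleague can tighten the clamp knobs. Leave everything else where it stands.

Things in the scene. Friction and masses are not known exactly. Their poses are not given: they have to be found in the camera images.
- mixer_base: white bench mixer, 188 x 142 mm, fixed. Origin: centre of its underside on the table; x from its front (display, knob) to its back (fence), z up. Bed at z = 40 mm; low cheeks with inner faces at y = +-33 mm, tops at z = 52 mm, guide the block; black clamp knobs at x = 30, y = +-54 mm reach z = 67 mm.
- bed: flat aluminium bed of the mixer, top face at z = 40 mm in the mixer's frame, polished (friction about 0.2, as the fence). Frame same as the mixer's.
- fence: upright aluminium fence at the back of the bed: front face at x = +62 mm in the mixer's frame, top at z = 82 mm, 96 mm wide. Frame same as the mixer's.
- lift_rails (a joint): m. Two sprung black rails along x in the bed, on which the block stands and slides: 0 = risen 4 mm above the bed (they carry the filled block), 0.004 = pressed flush, block on the bed. Spring force 6.5 N risen, 8.5 N flush; the block's weight (3 N empty, 3.6 N filled, +-15 %) helps. They rise again when let go. Smooth: friction about 0.2.
- probe_pin (a joint): m. Sprung copper temperature pin in the middle of the fence, z = 62 mm in the mixer's frame; 0 = stands out 6 mm in front of the fence; 0.006 when the block touches the fence. Spring force 3 N out, 4.8 N pressed in. It pushes the block away again when let go.
- home_spot (a point): point on the mixer where the centre of the block's underside comes when it is fully home (x = 22, z = 40 mm in the mixer's frame).
- bead_block: loose blue metal block, 80 (x) x 60 (y) x 45 mm, 0.3 kg; starts empty on the lift rails between the cheeks, 19 to 37 mm short of the fence. Origin: centre of its underside; x points to the fence. Open pocket: x = -10 to +34, y = +-24, floor z = 9, rim z = 45 mm. Its front, x = -40 to -16, is a thumb step only 24 mm high.
- pocket (a point): centre of the pocket's floor (x = 12, z = 9 mm in the block's frame).
- thumb_step (a point): middle of the thumb step's top face (x = -28, z = 24 mm in the block's frame). 12 mm behind it, at x = -16, the pocket's front wall rises to z = 45 mm: fingertips set in this corner can push the block down and back at once.
- scoop: loose steel chute scoop, 0.09 kg, stands on the table with the beads in it. Grip it across its parallel walls, 42 mm apart outside (y), 3 mm thick, 38 mm high. Origin: below the grip, on its underside. Floor 3 mm thick, x = -18 to +28; back wall x = 28 to 31; wire loop behind it to x = 50, z = 31 to 38 mm.
- lip (a point): middle of the scoop's pouring lip (x = -59, z = 34 mm in the scoop's frame): from x = -18 the floor rises towards -x at 38 degrees as a chute 36 mm wide inside, walls 18 mm high. The beads roll out once the scoop is tipped more than about 45 degrees towards its -x.
- bead1_center (a point): centre of one of the six brass balls, 14 mm across, 11 g, that start in the scoop.
- bead2_center (a point): centre of one of the six brass balls, 14 mm across, 11 g, that start in the scoop.
- bead3_center (a point): centre of one of the six brass balls, 14 mm across, 11 g, that start in the scoop.
- bead4_center (a point): centre of one of the six brass balls, 14 mm across, 11 g, that start in the scoop.
- bead5_center (a point): centre of one of the six brass balls, 14 mm across, 11 g, that start in the scoop.
- bead6_center (a point): centre of one of the six brass balls, 14 mm across, 11 g, that start in the scoop.
- microscope: large fixed microscope on the right of the table, origin at the middle of its foot. Its eyepieces, stage and foot fill y below -0.28 m from x = 0.42 m on, and y below -0.45 m from x = 0.28 m on, to over 0.5 m high: an arm that comes from the right must go round it on the robot's side (x below 0.27 m until y is above -0.35 m).
- tip_box: blue pipette-tip box with clear lid, 70x110x62 mm; a bystander, origin at the middle of its underside. Leave it where it is.
- marker_red: white marker pen with red cap, 132 mm long; a bystander, origin at the middle of its underside. Leave it where it is.
- bottle_oil: brown bottle with white cap, 88 mm tall; a bystander, origin at the middle of its underside. Leave it where it is.
- waste_pot: white open pot, 60 mm across, 62 mm tall; a bystander, origin at the middle of its underside. Leave it where it is.
- dish_60_a: clear culture dish, 54 mm across, 12 mm high; a bystander, origin at the middle of its underside. Leave it where it is.
- lid_60_a: clear dish lid, 58 mm across, 9 mm high; a bystander, origin at the middle of its underside. Leave it where it is.

How it is judged:
On the way, in this order (a step that is already met when the one before it is completed fails the run):
1. all six beads lie in the block's pocket (horizontal distance between each of bead1_center, bead2_center, bead3_center, bead4_center, bead5_center, bead6_center and pocket below 0.033 m and z of bead1_center in the frame of bead_block between 0.005 and 0.045 m and z of bead2_center in the frame of bead_block between 0.005 and 0.045 m and z of bead3_center in the frame of bead_block between 0.005 and 0.045 m and z of bead4_center in the frame of bead_block between 0.005 and 0.045 m and z of bead5_center in the frame of bead_block between 0.005 and 0.045 m and z of bead6_center in the frame of bead_block between 0.005 and 0.045 m), for 0.2 s.
2. the block is pressed home against bed and fence together (value of joint lift_rails above 0.003 m and value of joint probe_pin above 0.0045 m and contact force between bead_block and bed above 1.5 N and contact force between bead_block and fence above 1.5 N and angle between bead_block's own z axis and vertical below 0.035 rad and angle between the x axis of bead_block and the x axis of mixer_base, either way round below 0.05 rad), for 0.2 s.
At the end, for the whole second after the job is handed in: Robot still pressing the block (over 3 N): rails down over 3 mm, pin in over 4.5 mm, over 1.5 N on bed and on fence each, level within 2 and square within 3 degrees; six beads in its pocket; scoop released, upright, at rest on the table (all of step 1 and all of step 2 and height (world z) of scoop below 0.006 m and angle between scoop's own z axis and vertical below 0.15 rad and linear speed of scoop below 0.03 m/s and contact force between the fingers and scoop below 0.1 N and contact force between any of the fingers, the arm and bead_block above 3 N); the arm keeps its last pose, push and grip.
It fails at once if a bystander is pushed more than 25 mm from its place (distance of any of tip_box, marker_red, bottle_oil, waste_pot, dish_60_a, lid_60_a from where it was at the start of the episode above 0.025 m).
It also fails if it takes over 61 s, if anything falls off the work surface, if the arm or the gripper's body presses on something with over 40 N, if the wrist force passes 120 N, or if a joint passes its speed limit or range.

ROBOT

A 7-joint arm with a two-finger parallel gripper is mounted at the origin on a cart in front of the work surface, level with it; the furniture and walls round the work are solid. World frame = base frame: x ahead of the robot, y to its left, z up, the work surface at z = 0. Lengths are in m, angles in rad, forces in N, time in s.
With the tool pointing down it reaches from about 0.4 to 0.85 m from the base axis. Payload 10.4 kg.
Tool frame: the origin (TCP) lies between the finger pads; the fingertips stand ahead of it and the grasp point (between the pads) lies 5 mm behind it (manip.tip_extent is the z of the fingertips in the tool frame, in m); z points along the fingers, y is the line along which they close (so a half turn about z gives the same grasp; the last joint's range is limited). The gripper opens to 85 mm and grips with 20 to 120 N. Pads are 22 mm wide; open, the fingers measure 114 mm over their backs; the gripper's body (76 mm by 85 mm) begins 54 mm behind the grasp point. The pads swing forward as they close: fully open they stand 13 mm farther back than shut.
Start: joints at [-1.161, 0.332, -0.065, 1.46, 0.022, 1.35, -0.088], TCP at [0.262, 0.567, 0.245] pointing down, gripper open.
Joint ranges: [-2.6, 2.6], [-0.5, 2.12], [-1.47, 1.34], [0.16, 2.42], [-1.27, 4.41], [0.06, 2.06], [-2.6, 2.6]. Speed limits (rad/s): [2.22, 2.22, 2.79, 2.79, 3.14, 3.14, 3.14].

INTERFACE

Orientations are given as a unit quaternion [x, y, z, w].
In Python, from workcell import status, viewer, manip gives the robot as it stands.
- The arm moves only by the tool play_rows, never from a script. Its argument "plan" is one flat list of numbers, 7 for each row, row after row: the turn, a rotation vector about the tool's x, y, z in degrees, then the shift along the tool's x, y, z in m, then the opening, from 0 (shut) to 1 (fully open). In form: [ax, ay, az, dx, dy, dz, grip, ax, ay, az, dx, dy, dz, grip, ...]. A call has 1 to 20 rows; each row is the pose to reach, as a shift and turn from the pose commanded when the call began, along the tool's axes at that moment; what a row does not reach only later rows make up. A row lasts 1/8 s, in which the tool goes at most 62.5 mm and 10.7 degrees, less where a joint would pass 70% of its speed; a pose out of reach is approached as far as the arm can. A call with a gripper value outside its range is refused whole. The fingers move at their own pace and stop on an object; "squeeze" is the grip in N (left out, the last holds). Time passes only in rows, so rows that repeat a pose let the fingers close. It gives the time, the measured TCP pose, the force, the opening and the grip force at its end, in the units of the state.
- status.get_obs(): the state, without advancing time (a new reading comes with each control period).
- viewer.camera(name): name is "side" or "top" or "wrist"; returns the picture (400x640x3 uint8, red, green, blue); there is no depth.
- viewer.camera_model(name): a dict with "fx", "fy", "cx", "cy" (pixels), "R" (3x3) and "t" (3): a world point X has camera coordinates R X + t. Camera axes: x right, y down, z forward; pixel columns grow to the right and rows downward; lengths in m; the calibration is good to about 2 mm. A picture is of the moment at which its call begins: read the wrist's pose just before it. camera_model takes no time and is no camera call; for the wrist camera it gives the pose at the moment of the call.
- manip.hand_in(): hands the job in; it is judged then, once.
The state is a dict: "clock": time; "joint_pos": joint angles; "joint_velocities": joint speeds; "tau": joint torques, N m; "position": TCP position; "ee_rot": TCP orientation; "ft_force": force on the tool from outside, world axes, zero at the start; "torque": the same for the moment, N m; "grip_width": opening from 0.0 (shut) to 1.0 (fully open); "grasp_force": force on a finger pad.
Only numpy, scipy, OpenCV 4.12 (cv2) and the standard library are available. Lean on these libraries where they do the work, as an engineer would, in place of code of your own. Each camera call takes 0.05 s, during which the arm holds its last target. There are 200 camera calls.

## Working session

There is one attempt and no reset: what is moved stays moved. The work goes in short steps, Python scripts to look and compute and a tool call to move; the robot and the scene stay as the last step left them, time stands still between calls to the robot, and variables do not carry over. Pictures are saved under pics/ and viewed, at most 10 in all, crops included, and the job is handed in when it is done.

Besides the shell and the picture viewer there is one more tool, called after "Request:" as name(argument=value, ...), one argument or row to a line, values as JSON. play_rows: Moves the arm, as the interface text tells. Its arguments: {"type":"object","properties":{"plan":{"type":"array","items":{"type":"number"}},"squeeze":{"type":"number"}},"required":["plan"]}

```bash
mkdir -p pics; ls
python3 - <<'E'
from workcell import status, viewer, manip
import cv2
o=status.get_obs(); print({k:(o[k]) for k in ('clock','position','ee_rot','ft_force','grip_width')}, manip.tip_extent)
for n in ('side','top'):
    cv2.imwrite(f'pics/{n}0.png', viewer.camera(n)[:,:,::-1]); print(n,viewer.camera_model(n))
E
```

```text
pics
{'clock': 0.0, 'position': array([0.26198426, 0.5670446 , 0.2445141 ]), 'ee_rot': array([ 2.14700969e-01,  9.76679569e-01, -7.08075824e-04, -1.13726083e-04]), 'ft_force': array([-0.40504505,  0.718949  ,  0.07222354]), 'grip_width': 1.0020709479331473} 0.014
side {'fx': 390.1539912605146, 'fy': 390.1539912605146, 'cx': 326.7773009334582, 'cy': 201.42837243950288, 'R': array([[-0.98457339, -0.1745235 ,  0.01252178],
       [-0.10863024,  0.55359645, -0.82566969],
       [ 0.13716675, -0.81429265, -0.56401486]]), 't': array([0.55116341, 0.19375826, 0.85872985])}
top {'fx': 378.70202577703765, 'fy': 378.70202577703765, 'cx': 311.8576704746604, 'cy': 197.72168153430437, 'R': array([[-0.02652821, -0.99964267, -0.00328512],
       [-0.99696582,  0.02669746, -0.07311901],
       [ 0.07318059,  0.00133544, -0.99731781]]), 't': array([-0.12646747,  0.58776176,  1.25925708])}
```

View pics/top0.png

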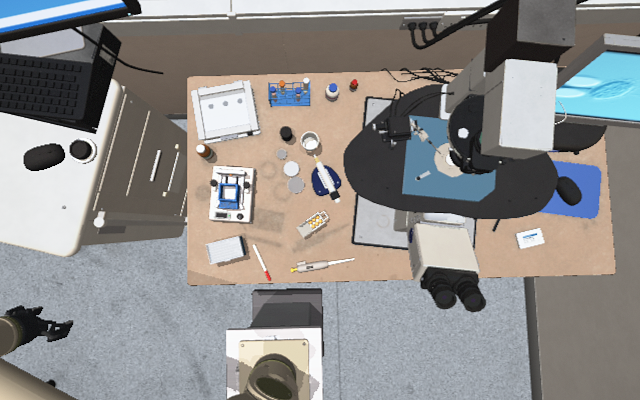

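View pics/side0.png

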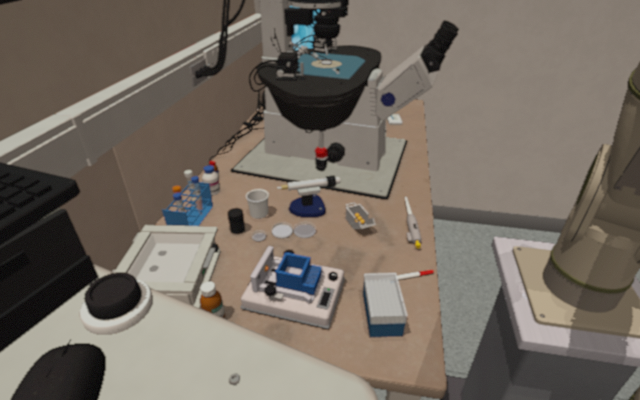

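The top view shows the mixer at about (232,194) with its fence up in the image, the scoop with its beads at (313,224), and the tip box at (226,249). The marker is at (262,262). The side view shows the mixer at (293,285) and the scoop at (360,216). Next I'll enlarge the top view.

```bash
cat > h.py <<'E'
import numpy as np, cv2
from workcell import status, viewer, manip
from scipy.spatial.transform import Rotation as Ro
def ray(m,u,v,z):
    d=m['R'].T@np.array([(u-m['cx'])/m['fx'],(v-m['cy'])/m['fy'],1]); c=-m['R'].T@m['t']
    return c+d*(z-c[2])/d[2]
def proj(m,X):
    p=np.asarray(X)@m['R'].T+m['t']; return np.c_[m['fx']*p[...,0]/p[...,2]+m['cx'],m['fy']*p[...,1]/p[...,2]+m['cy']]
E
python3 - <<'E'
from h import *
im=cv2.imread('pics/top0.png'); m=viewer.camera_model('top')
c=cv2.resize(im[150:290,195:365],None,fx=4.7,fy=4.25,interpolation=cv2.INTER_CUBIC)
c=cv2.resize(im[150:275,195:365],None,fx=4.5,fy=4.5,interpolation=cv2.INTER_CUBIC)
cv2.imwrite('pics/topc.png',c)
h=cv2.cvtColor(im,cv2.COLOR_BGR2HSV)
blue=cv2.inRange(h,(100,120,60),(125,255,255)); blue[:150]=0;blue[240:]=0;blue[:,:200]=0;blue[:,265:]=0
p=cv2.findNonZero(blue); print('blue',cv2.minAreaRect(p),len(p))
gold=cv2.inRange(h,(15,110,120),(35,255,255)); gold[:205]=0;gold[245:]=0;gold[:,:290]=0;gold[:,335:]=0
p=cv2.findNonZero(gold);print('gold',len(p),p.reshape(-1,2).mean(0))
for u,v in [(232,194),(313,224),(226,249)]: print(ray(m,u,v,0.03))
print(ray(m,*p.reshape(-1,2).mean(0),.012))
E
```

```text
blue ((228.4949188232422, 195.57106018066406), (20.020421981811523, 24.722726821899414), 4.085616588592529) 242
gold 63 [314.92063492 221.31746032]
[0.60328075 0.12605315 0.03      ]
[ 0.49543142 -0.14357724  0.03      ]
[0.42014696 0.14806675 0.03      ]
[ 0.50439923 -0.15032649  0.012     ]
```

View pics/topc.png

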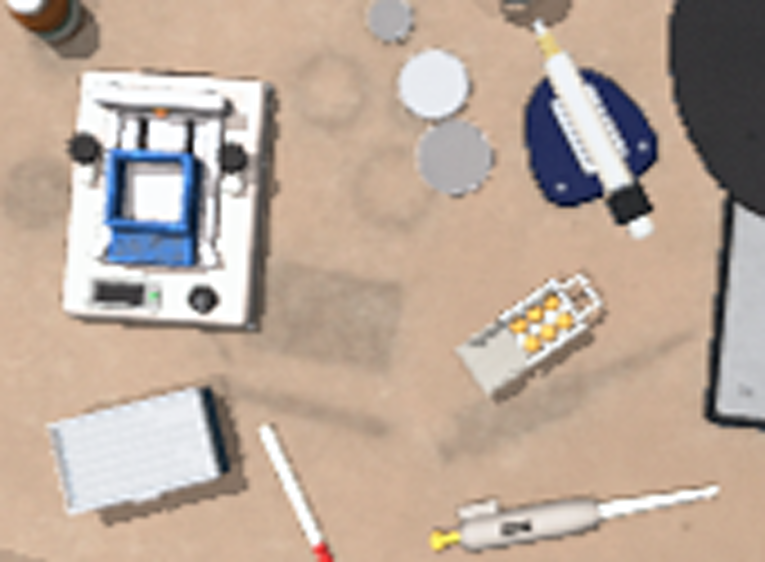

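The crop shows the scoop lying diagonally, with the lip centre at crop (475,374), the loop end at (597,288) and the beads near (540,322). In the mixer the block's pocket is at (155,190), the thumb step at (150,247) and the fence at (160,103).

```bash
cat >> h.py <<'E'
def down(ang): # tool z down, tool x at world angle ang (deg)
    return Ro.from_euler('z',ang,degrees=True)*Ro.from_euler('x',180,degrees=True)
def delta(p,R,base=None):
    o=status.get_obs(); p0,R0=(o['position'],Ro.from_quat(o['ee_rot'])) if base is None else base
    print('rot',np.round((R0.inv()*R).as_rotvec(degrees=True),2),'shift',np.round(R0.inv().apply(np.asarray(p)-p0),4))
E
python3 - <<'E'
from h import *
m=viewer.camera_model('top'); f=lambda x,y,z: ray(m,195+x/4.5-.4,150+y/4.5-.4,z)
l=f(475,374,.034); e=f(597,288,.035); print('lip',l,'loop',e,np.linalg.norm(l-e)); d=(e-l)[:2]; a=np.degrees(np.arctan2(d[1],d[0])); print(a)
o=l[:2]+59*d/109; print('origin',o)
for q in [(85,72),(270,85),(66,315),(250,328)]: print(f(*q,.04))
print('fence',f(96,103,.082),f(228,103,.082))
delta([o[0],o[1],.2],down(a+180))
E
```

```text
lip [ 0.46765885 -0.10010371  0.034     ] loop [ 0.52873289 -0.19205894  0.035     ] 0.11039385600899895
-56.409019533460764
origin [ 0.50071728 -0.14987764]
[0.69969023 0.18500307 0.04      ]
[0.68618489 0.04717776 0.04      ]
[0.51910698 0.20039323 0.04      ]
[0.50592619 0.06472101 0.04      ]
fence [0.66997449 0.16627673 0.082     ] [0.66740839 0.07123613 0.082     ]
rot [-7.000e-02  2.000e-02  3.161e+01] shift [-0.5174 -0.5507  0.0453]
```

Request:
play_rows(
  plan=[0, 0, 10, -0.173, -0.184, 0.01, 1, 0, 0, 20, -0.345, -0.367, 0.03, 1, 0, 0, 31.6, -0.517, -0.551, 0.045, 1, 0, 0, 31.6, -0.517, -0.551, 0.045, 1, 0, 0, 31.6, -0.517, -0.551, 0.045, 1, 0, 0, 31.6, -0.517, -0.551, 0.045, 1, 0, 0, 31.6, -0.517, -0.551, 0.045, 1, 0, 0, 31.6, -0.517, -0.551, 0.045, 1, 0, 0, 31.6, -0.517, -0.551, 0.045, 1, 0, 0, 31.6, -0.517, -0.551, 0.045, 1, 0, 0, 31.6, -0.517, -0.551, 0.045, 1, 0, 0, 31.6, -0.517, -0.551, 0.045, 1, 0, 0, 31.6, -0.517, -0.551, 0.045, 1, 0, 0, 31.6, -0.517, -0.551, 0.045, 1, 0, 0, 31.6, -0.517, -0.551, 0.045, 1, 0, 0, 31.6, -0.517, -0.551, 0.045, 1],
)

```text
clock: 2.1
position: [0.5004, -0.1482, 0.2004]
ee_rot: [0.472, 0.882, 0.0, -0.0]
ft_force: [-0.5, 1.3, -0.4]
grip_width: 1.003
grasp_force: 0.0
```

Run:
```python
from h import *
o=status.get_obs(); print(o['clock'],o['position'],o['ee_rot'],o['joint_pos'],o['ft_force'])
m=viewer.camera_model('wrist'); im=viewer.camera('wrist')[:,:,::-1].copy(); cv2.imwrite('pics/w1.png',im); np.save('w1.npy',m,allow_pickle=True); print(m)
a=np.radians(-56.4); X=np.array([[np.cos(a),np.sin(a),0],[-np.sin(a),np.cos(a),0],[0,0,1]]); O=np.array([.5007,-.1499,0])
for n,q in dict(lip=(-.059,0,.034),grip1=(0,.021,.038),grip2=(0,-.021,.038),loop=(.05,0,.035)).items(): print(n,proj(m,(O+np.array(q)@X)[None]))
```

```text
2.1 [ 0.50040997 -0.1481978   0.20039179] [ 4.71564344e-01  8.81831528e-01  4.66836762e-04 -8.82512261e-05] [-0.44710016  0.14731787  0.71353965  1.82535585 -0.10402839  1.20627951
  0.88692205] [-0.50516508  1.30013389 -0.42739013]
{'fx': 326.70438029787533, 'fy': 326.70438029787533, 'cx': 316.5386359348804, 'cy': 197.09610351649698, 'R': array([[ 0.83166466,  0.55527158,  0.00271501],
       [ 0.5316234 , -0.79763819,  0.28486818],
       [ 0.1603448 , -0.23547143, -0.95856286]]), 't': array([-0.33486607, -0.4085462 ,  0.22095384])}
lip [[314.87625334 117.830036  ]]
grip1 [[337.67065587 184.09868407]]
grip2 [[291.94834723 184.02901777]]
loop [[314.78289507 233.24684642]]
```

View pics/w1.png

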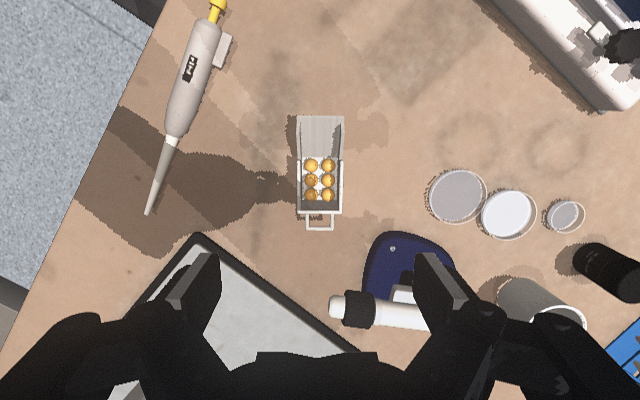

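The wrist view shows the scoop straight ahead: the lip runs from (296,116) to (344,116), the loop ends at (319.5,230), and all six beads lie at cols 305–335, rows 165–195. It sits about 5 px to the right of the prediction.

Run:
```python
from h import *
m=np.load('w1.npy',allow_pickle=True).item()
l=ray(m,320,116.5,.034); e=ray(m,319.5,230,.035); d=(e-l)[:2]; a=np.degrees(np.arctan2(d[1],d[0])); print(l,e,np.hypot(*d),a)
L,Rr=ray(m,298.5,183,.038),ray(m,342.5,183,.038); print('walls',L,Rr,np.linalg.norm(L-Rr),'axis angle',np.degrees(np.arctan2(*(Rr-L)[1::-1])))
o=l[:2]+59*d/109;print(o, ((L+Rr)/2))
base=(np.array([.5007,-.1499,.2]),down(180-56.4))
delta([o[0],o[1],.024],down(a+180));
```

```text
[ 0.47116177 -0.0973145   0.034     ] [ 0.53029191 -0.18619205  0.035     ] 0.10675013777615938 -56.36422026167176
walls [ 0.48768653 -0.15736602  0.038     ] [ 0.52128721 -0.13496516  0.038     ] 0.04038322478373294 axis angle 33.69054606153239
[ 0.50316799 -0.14542253] [ 0.50448687 -0.14616559  0.038     ]
rot [ 0.04 -0.03  0.07] shift [0.0009 0.0038 0.1764]
```

Request:
play_rows(
  plan=[0, 0, 0, 0.001, 0.004, 0.05, 1, 0, 0, 0, 0.001, 0.004, 0.1, 1, 0, 0, 0, 0.001, 0.004, 0.145, 1, 0, 0, 0, 0.001, 0.004, 0.17, 1, 0, 0, 0, 0.001, 0.004, 0.176, 1, 0, 0, 0, 0.001, 0.004, 0.176, 1, 0, 0, 0, 0.001, 0.004, 0.176, 0.6, 0, 0, 0, 0.001, 0.004, 0.176, 0.5, 0, 0, 0, 0.001, 0.004, 0.176, 0.4, 0, 0, 0, 0.001, 0.004, 0.176, 0.3, 0, 0, 0, 0.001, 0.004, 0.176, 0.3, 0, 0, 0, 0.001, 0.004, 0.176, 0.3],
  squeeze=50,
)

```text
clock: 3.65
position: [0.5037, -0.1465, 0.0252]
ee_rot: [0.473, 0.881, 0.0, 0.0]
ft_force: [-1.0, 0.3, 6.8]
grip_width: 0.478
grasp_force: 50.8
```

Run:
```python
from h import *
m=viewer.camera_model('top'); f=lambda x,y,z: ray(m,195+x/4.5-.4,150+y/4.5-.4,z)
P=f(152,192,.089); print('pocket centre',P, 'step',f(150,247,.068))
a=-4.9; ex=np.array([np.cos(np.radians(a)),np.sin(np.radians(a)),0])
T=P+.11*ex; T[2]=.23; print(T)
delta(T,down(180+a))
```

```text
pocket centre [0.60392489 0.12506339 0.089     ] step [0.56598654 0.13159491 0.068     ]
[0.71352287 0.11566753 0.23      ]
rot [  0.06   0.06 -51.49] shift [ 0.1022  0.3201 -0.2044]
```

Request:
play_rows(
  plan=[0, 0, 0, 0, 0, -0.02, 0.3, 0, 0, 0, 0, 0, -0.06, 0.3, 0, 0, 0, 0, 0, -0.1, 0.3, 0, 0, -4, 0.008, 0.025, -0.14, 0.3, 0, 0, -11, 0.02, 0.065, -0.17, 0.3, 0, 0, -18, 0.035, 0.11, -0.19, 0.3, 0, 0, -25, 0.05, 0.155, -0.204, 0.3, 0, 0, -32, 0.065, 0.2, -0.204, 0.3, 0, 0, -39, 0.08, 0.245, -0.204, 0.3, 0, 0, -45, 0.09, 0.28, -0.204, 0.3, 0, 0, -49, 0.098, 0.305, -0.204, 0.3, 0, 0, -51, 0.101, 0.316, -0.204, 0.3, 0, 0, -51.5, 0.102, 0.32, -0.204, 0.3, 0, 0, -51.5, 0.102, 0.32, -0.204, 0.3, 0, 0, -51.5, 0.102, 0.32, -0.204, 0.3],
)

```text
clock: 5.52
position: [0.713, 0.1144, 0.2287]
ee_rot: [0.044, 0.999, -0.0, 0.0]
ft_force: [0.2, 0.2, -1.6]
grip_width: 0.477
grasp_force: 51.0
```

Run:
```python
from h import *
o=status.get_obs(); print(o['clock'],o['position'],o['ee_rot'],o['joint_pos'],o['ft_force'],o['grip_width'])
m=viewer.camera_model('wrist'); im=viewer.camera('wrist')[:,:,::-1].copy(); cv2.imwrite('pics/w2.png',im); np.save('w2.npy',m,allow_pickle=True)
print(proj(m,np.array([[.604,.125,.089]])))
```

```text
5.525 [0.71299692 0.11437929 0.22869291] [ 4.36242055e-02  9.99047999e-01 -6.01561948e-05  1.40712611e-04] [-0.50245544  0.58663739  0.45267588  1.20042041 -0.24775622  1.40720073
  1.40702145] [ 0.20326333  0.24205641 -1.6450232 ] 0.4773886117683922
[[317.48938043  47.8848977 ]]
```

View pics/w2.png

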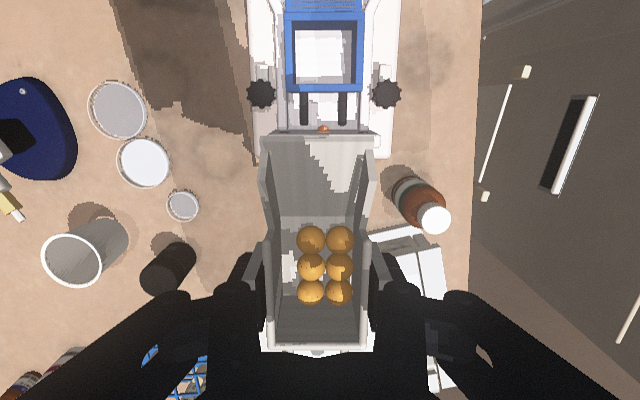

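The wrist view shows the scoop with all six beads in hand. Beyond it the block rim's back edge runs from (286,91) to (362,91), with the pocket centred near (324,56). The knobs are at (261,94) and (386,94), and the pin tip is at (323,130).

Run:
```python
from h import *
m=np.load('w2.npy',allow_pickle=True).item()
im=cv2.imread('pics/w2.png'); h=cv2.cvtColor(im,cv2.COLOR_BGR2HSV)
b=cv2.inRange(h,(100,120,50),(125,255,255)); b[110:]=0; b[:,:270]=0; b[:,380:]=0
p=cv2.findNonZero(b).reshape(-1,2); 
for r in (20,40,60,75,85,88,90,92): 
    c=p[p[:,1]==r][:,0]; print(r,(c.min(),c.max()) if len(c) else None,end=' ')
print('maxrow',p[:,1].max())
for n,q in dict(bl=(286,91),br=(362,91),pbl=(293,84),pbr=(356,84),pfl=(294,22),pfr=(355,22)).items(): print(n,ray(m,*q,.089))
k1,k2=ray(m,261,94,.067),ray(m,386,94,.067); d=k2-k1; print('knobs',k1,k2,np.linalg.norm(d),np.degrees(np.arctan2(d[1],d[0]))-90)
```

```text
20 (np.int32(285), np.int32(363)) 40 (np.int32(285), np.int32(363)) 60 (np.int32(286), np.int32(362)) 75 (np.int32(356), np.int32(362)) 85 (np.int32(299), np.int32(361)) 88 (np.int32(300), np.int32(361)) 90 (np.int32(300), np.int32(361)) 92 None maxrow 91
bl [0.63267515 0.0978246  0.089     ]
br [0.63784569 0.15698397 0.089     ]
pbl [0.62800786 0.10382899 0.089     ]
pbr [0.63226759 0.15258378 0.089     ]
pfl [0.58500241 0.10923046 0.089     ]
pfr [0.58891354 0.15412319 0.089     ]
knobs [0.63257218 0.07457798 0.067     ] [0.6417981  0.18012192 0.067     ] 0.10594640903361037 -4.995700316129714
```

Request:
play_rows(
  plan=[0, -8, 0, 0.009, 0.0015, 0.008, 0.3, 0, -16, 0, 0.018, 0.003, 0.016, 0.3, 0, -24, 0, 0.028, 0.0045, 0.025, 0.3, 0, -31, 0, 0.036, 0.0055, 0.032, 0.3, 0, -38, 0, 0.044, 0.0055, 0.039, 0.3, 0, -38, 0, 0.044, 0.0055, 0.06, 0.3, 0, -38, 0, 0.044, 0.0055, 0.08, 0.3, 0, -38, 0, 0.044, 0.0055, 0.095, 0.3, 0, -38, 0, 0.044, 0.0055, 0.099, 0.3, 0, -38, 0, 0.044, 0.0055, 0.099, 0.3],
)

```text
clock: 6.82
position: [0.6701, 0.1244, 0.1295]
ee_rot: [0.041, 0.945, -0.014, 0.325]
ft_force: [0.3, 0.6, -1.7]
grip_width: 0.485
grasp_force: 51.1
```

Run:
```python
from h import *
o=status.get_obs(); print(o['position'],o['joint_pos'],o['ft_force'],o['grip_width'])
R=Ro.from_quat(o['ee_rot']).as_matrix(); print(R)
# lip: tool coords of lip rel TCP: +x 60mm, z -9 (tool z down)
print('lip',o['position']+R@[.06,0,-.009], 'want .6174 .129 .099')
m=viewer.camera_model('wrist'); im=viewer.camera('wrist')[:,:,::-1].copy(); s=viewer.camera('side')[:,:,::-1]
cv2.imwrite('pics/w3.png',np.hstack([cv2.resize(im,(400,250)),cv2.resize(s[230:330,230:390],(400,250),interpolation=cv2.INTER_CUBIC)]))
```

```text
[0.67005323 0.12441202 0.1295243 ] [-0.96719533  0.26862096  0.64856445  2.03925537  0.41473556  0.30950905
  0.73977525] [ 0.27823037  0.58118684 -1.70587849] 0.48458235027175817
[[-7.85004550e-01  8.58434450e-02  6.13513455e-01]
 [ 6.75928980e-02  9.96308636e-01 -5.29178828e-02]
 [-6.15791406e-01 -7.16264761e-05 -7.87909220e-01]]
lip [0.61743134 0.12894385 0.099668  ] want .6174 .129 .099
```

View pics/w3.png

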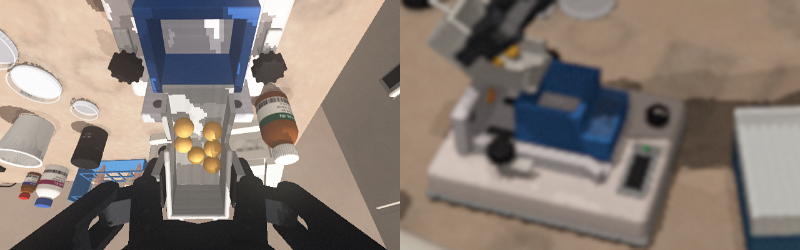

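The left half shows the beads bunched at the foot of the chute, with the lip (half-size row 87, cols 165–232) centred over the pocket, just inside its back wall. The side view agrees, so I'll tip further about the lip.

Request:
play_rows(
  plan=[0, -3, 0, -0.0003, 0, -0.0032, 0.3, 0, -6, 0, -0.0006, 0, -0.0063, 0.3, 0, -8, 0, -0.0006, 0, -0.0085, 0.3, 0, -10, 0, -0.0006, 0, -0.0106, 0.3, 0, -12, 0, -0.0005, 0, -0.0127, 0.3, 0, -14, 0, -0.0004, 0, -0.0148, 0.3, 0, -16, 0, -0.0001, 0, -0.0169, 0.3, 0, -18, 0, 0.0001, 0, -0.019, 0.3, 0, -18, 0, 0.0001, 0, -0.019, 0.3],
)

```text
clock: 8.05
position: [0.6583, 0.1266, 0.1451]
ee_rot: [0.037, 0.882, -0.019, 0.47]
ft_force: [-0.3, -0.0, -1.5]
grip_width: 0.48
grasp_force: 52.0
```

Run:
```python
from h import *
o=status.get_obs(); print(o['clock'],o['position'],o['joint_pos'],o['ft_force'],o['grip_width'])
R=Ro.from_quat(o['ee_rot']).as_matrix(); print('tilt',np.degrees(np.arccos(-R[2,2])))
print('lip',o['position']+R@[.06,0,-.009])
im=viewer.camera('wrist')[:,:,::-1].copy(); cv2.imwrite('pics/w4.png',im)
g=cv2.inRange(cv2.cvtColor(im,cv2.COLOR_BGR2HSV),(12,110,100),(35,255,255)); n,_,st,c=cv2.connectedComponentsWithStats(g)
print([(st[i,4],c[i].round()) for i in range(1,n) if st[i,4]>40])
```

```text
8.05 [0.65834126 0.12662813 0.14507043] [-1.28166534  0.27812932  0.8768987   2.26049803  2.06652969  0.31920051
 -0.9952409 ] [-0.34850892 -0.00362736 -1.52365899] 0.47972057525689893
tilt 56.134163727824436
lip [0.61758479 0.13014947 0.10026518]
[]
```

View pics/w4.png

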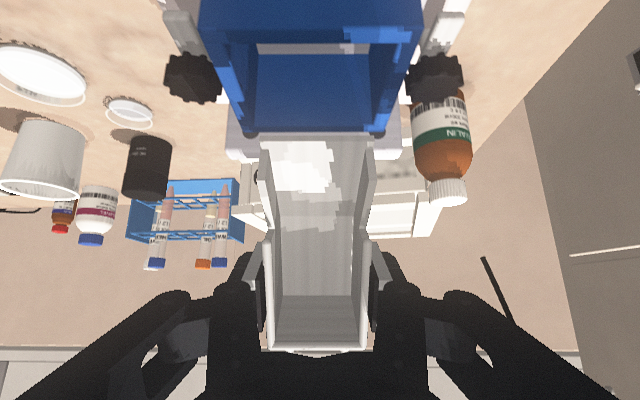

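The scoop is empty with its lip over the pocket, and no bead lies on the mixer, knobs or table in view. I'll raise it, level it and look into the pocket.

Request:
play_rows(
  plan=[0, 0, 0, -0.017, 0, -0.011, 0.3, 0, 0, 0, -0.042, 0, -0.028, 0.3, 0, 6, 0, -0.066, 0, -0.045, 0.3, 0, 14, 0, -0.074, 0, -0.05, 0.3, 0, 22, 0, -0.074, 0, -0.05, 0.3, 0, 30, 0, -0.074, 0, -0.05, 0.3, 0, 38, 0, -0.074, 0, -0.05, 0.3, 0, 46, 0, -0.074, 0, -0.05, 0.3, 0, 52, 0, -0.074, 0, -0.05, 0.3, 0, 56, 0, -0.074, 0, -0.05, 0.3, 0, 56, 0, -0.074, 0, -0.05, 0.3, 0, 56, 0, -0.074, 0, -0.05, 0.3],
)

```text
clock: 9.6
position: [0.66, 0.1243, 0.2329]
ee_rot: [0.043, 0.999, -0.001, 0.001]
ft_force: [0.3, -1.7, -1.1]
grip_width: 0.483
grasp_force: 52.0
```

Run:
```python
from h import *
o=status.get_obs(); print(o['clock'],o['position'],o['ee_rot'],o['joint_pos'],o['ft_force'],o['grip_width'])
delta([.5035,-.1462,.15],down(123.6))
m=viewer.camera_model('top')
im=viewer.camera('wrist')[:,:,::-1].copy()
g=cv2.inRange(cv2.cvtColor(im,cv2.COLOR_BGR2HSV),(12,110,100),(35,255,255)); n,_,st,c=cv2.connectedComponentsWithStats(g)
print([(st[i,4],c[i].round()) for i in range(1,n) if st[i,4]>40])
```

```text
9.6 [0.65995234 0.12427698 0.23290917] [ 4.34942475e-02  9.99053305e-01 -5.08546220e-04  6.96715194e-04] [-0.77714954  0.52815385  0.77015456  1.37582233 -0.36416448  1.38080647
  1.47538727] [ 0.26601155 -1.65600247 -1.08693818] 0.48272251993337395
rot [-1.000e-02  1.000e-01  5.141e+01] shift [ 0.1325 -0.283   0.083 ]
[(np.int32(708), array([316., 106.]))]
```

Request:
play_rows(
  plan=[0, 0, 7, 0.018, -0.04, 0, 0.3, 0, 0, 15, 0.04, -0.085, 0, 0.3, 0, 0, 23, 0.06, -0.13, 0.01, 0.3, 0, 0, 31, 0.08, -0.175, 0.03, 0.3, 0, 0, 39, 0.1, -0.22, 0.05, 0.3, 0, 0, 46, 0.12, -0.26, 0.07, 0.3, 0, 0, 51.4, 0.1325, -0.283, 0.083, 0.3, 0, 0, 51.4, 0.1325, -0.283, 0.12, 0.3, 0, 0, 51.4, 0.1325, -0.283, 0.155, 0.3, 0, 0, 51.4, 0.1325, -0.283, 0.185, 0.3, 0, 0, 51.4, 0.1325, -0.283, 0.2, 0.3, 0, 0, 51.4, 0.1325, -0.283, 0.204, 0.3, 0, 0, 51.4, 0.1325, -0.283, 0.206, 0.3, 0, 0, 51.4, 0.1325, -0.283, 0.2075, 0.3, 0, 0, 51.4, 0.1325, -0.283, 0.2075, 0.3],
)

```text
clock: 11.52
position: [0.5022, -0.1449, 0.0264]
ee_rot: [0.472, 0.882, 0.0, 0.0]
ft_force: [0.2, 0.4, -0.2]
grip_width: 0.478
grasp_force: 52.0
```

Run:
```python
from h import *
im=viewer.camera('top')[:,:,::-1].copy(); cv2.imwrite('pics/t5.png',im)
c=cv2.resize(im[150:275,195:365],None,fx=4.5,fy=4.5,interpolation=cv2.INTER_CUBIC); cv2.imwrite('pics/t5c.png',c)
h=cv2.cvtColor(im,cv2.COLOR_BGR2HSV); g=cv2.inRange(h,(12,100,100),(35,255,255)); n,_,st,c=cv2.connectedComponentsWithStats(g)
print([(st[i,4],c[i].round()) for i in range(1,n) if st[i,4]>3 and 190<c[i][0]<360 and 130<c[i][1]<280])
```

```text
[(np.int32(15), array([206., 146.])), (np.int32(11), array([200., 154.])), (np.int32(9), array([317., 160.])), (np.int32(4), array([230., 174.])), (np.int32(48), array([227., 196.]))]
```

View pics/t5c.png

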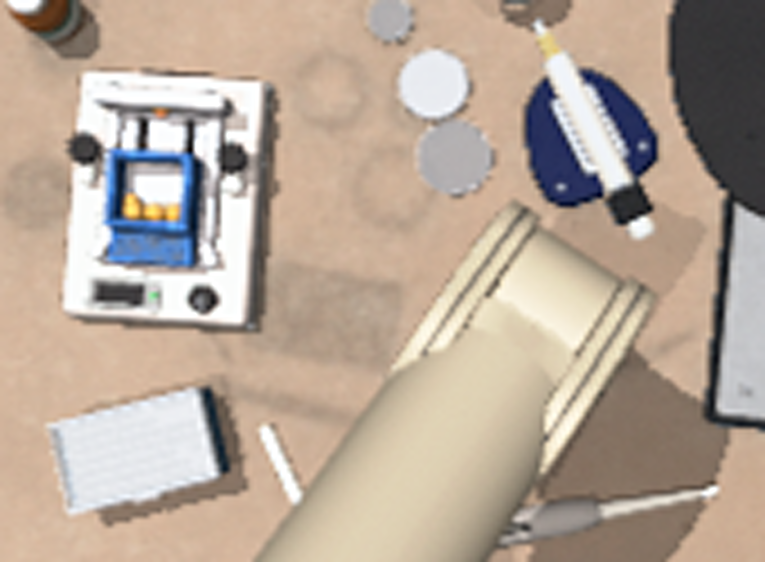

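The top view shows beads along the front of the pocket at crop (132–175, 205–211), with three or four clearly visible and none loose on the mixer or table. I'll release the scoop and look into the pocket from close by.

Request:
play_rows(
  plan=[0, 0, 0, 0, 0, 0.001, 0.3, 0, 0, 0, 0, 0, 0.001, 0.55, 0, 0, 0, 0, 0, 0.001, 0.7, 0, 0, 0, 0, 0, 0.001, 1, 0, 0, 0, 0, 0, 0.001, 1, 0, 0, 0, 0, 0, 0.001, 1, 0, 0, 0, 0, 0, -0.03, 1, 0, 0, 0, 0, 0, -0.08, 1, 0, 0, 0, 0, 0, -0.13, 1, 0, 0, 0, 0, 0, -0.18, 1, 0, 0, 0, 0, 0, -0.2, 1, 0, 0, 0, 0, 0, -0.2, 1],
)

```text
clock: 13.08
position: [0.5026, -0.145, 0.2271]
ee_rot: [0.472, 0.882, 0.001, 0.001]
ft_force: [-0.1, -0.5, -0.2]
grip_width: 0.998
grasp_force: 0.0
```

Run:
```python
from h import *
o=status.get_obs(); print(o['clock'],o['position'],o['ft_force'],o['grip_width'],o['joint_pos'])
im=viewer.camera('wrist')[:,:,::-1].copy(); cv2.imwrite('pics/w6.png',im)
m=viewer.camera_model('wrist'); print(proj(m,np.array([[.4712,-.0973,.034],[.5303,-.186,.035]])))
# above the thumb step: tool x along +/-mixer x
a=-5; delta([.60,.131,.25],down(180+a))
```

```text
13.075 [ 0.50257676 -0.14496323  0.22713591] [-0.06672222 -0.50231318 -0.23668957] 0.9978082143517891 [-0.83670281  0.19607004  1.16639081  1.80082674 -0.19071365  1.26575987
  0.96873091]
[[316.2115895  117.36081348]
 [316.14383629 222.30590168]]
rot [ 7.000e-02  2.000e-02 -5.127e+01] shift [ 0.1749  0.2346 -0.0237]
```

Request:
play_rows(
  plan=[0, 0, -7, 0.025, 0.03, -0.005, 0.5, 0, 0, -15, 0.06, 0.07, -0.01, 0, 0, 0, -23, 0.09, 0.11, -0.02, 0, 0, 0, -31, 0.12, 0.15, -0.024, 0, 0, 0, -39, 0.15, 0.19, -0.024, 0, 0, 0, -46, 0.165, 0.22, -0.024, 0, 0, 0, -51.3, 0.155, 0.27, -0.024, 0, 0, 0, -51.3, 0.145, 0.28, -0.024, 0, 0, 0, -51.3, 0.142, 0.283, -0.024, 0, 0, 0, -51.3, 0.142, 0.283, -0.024, 0],
  squeeze=40,
)

```text
clock: 14.38
position: [0.6581, 0.1294, 0.2492]
ee_rot: [0.044, 0.999, -0.0, -0.001]
ft_force: [-0.4, -0.4, 0.2]
grip_width: -0.002
grasp_force: 0.0
```

Run:
```python
from h import *
o=status.get_obs(); print(o['clock'],o['position'],o['ee_rot'],o['ft_force'],o['grip_width'],o['joint_pos'])
m=viewer.camera_model('wrist'); im=viewer.camera('wrist')[:,:,::-1].copy(); cv2.imwrite('pics/w7.png',im); np.save('w7.npy',m,allow_pickle=True)
print(proj(m,np.array([[.6074,.1298,.053],[.5676,.1333,.068],[.5955+.04*.996,.1309-.04*.087,.089]])))
cv2.imwrite('pics/w7c.png',np.hstack([im[:300,150:490],cv2.imread('pics/w6.png')[:300,200:440]]))
```

```text
14.375 [0.65808966 0.12941123 0.24915768] [ 4.43121706e-02  9.99017514e-01 -2.02582633e-04 -6.29707811e-04] [-0.42345192 -0.39227156  0.17586752] -0.0019008092892339936 [-0.8105049   0.53293357  0.81989075  1.35387019 -0.38497955  1.41832228
  1.47893866]
[[311.92536935 123.01572533]
 [311.49845838  78.39454915]
 [311.6652755  157.98801351]]
```

View pics/w7c.png

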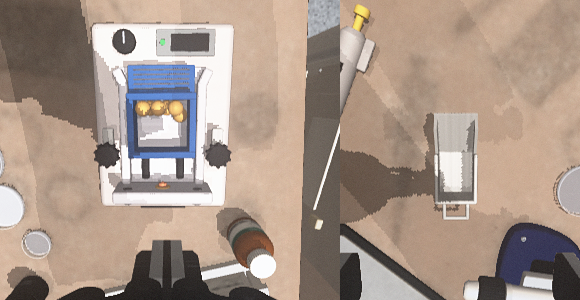

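The left part shows the block with beads along the pocket's front, and the right part shows the scoop standing upright and empty. I'll enlarge the pocket to count the beads.

Run:
```python
from h import *
im=cv2.imread('pics/w7.png'); c=cv2.resize(im[55:215,235:405],None,fx=3.7,fy=3.7,interpolation=cv2.INTER_CUBIC)
cv2.imwrite('pics/w7z.png',c)
h=cv2.cvtColor(im,cv2.COLOR_BGR2HSV); g=cv2.inRange(h,(12,80,60),(35,255,255)); n,_,st,ce=cv2.connectedComponentsWithStats(g)
print([(st[i],ce[i].round()) for i in range(1,n) if st[i,4]>15])
```

```text
[(array([285, 100,  52,  22, 744], dtype=int32), array([312., 109.])), (array([305, 185,  15,   4,  35], dtype=int32), array([312., 187.])), (array([ 26, 240,  18,  16, 123], dtype=int32), array([ 35., 248.])), (array([ 17, 247,  15,  15,  47], dtype=int32), array([ 24., 255.]))]
```

View pics/w7z.png

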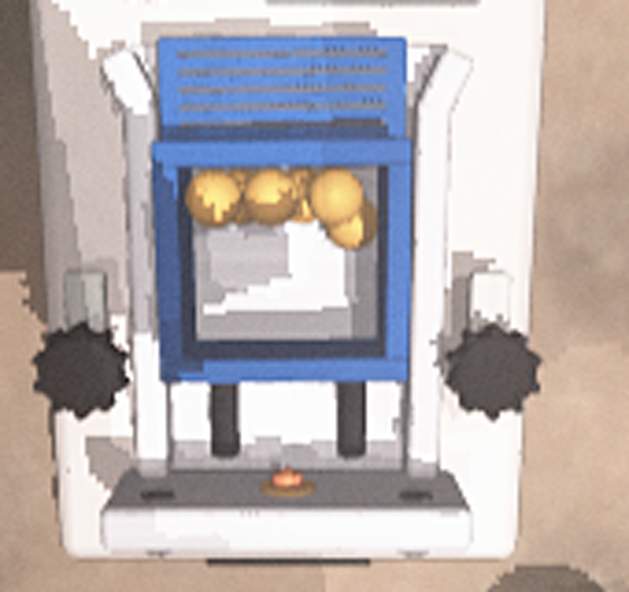

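Three beads lie on the floor along the front wall and three nest on top of them, so all six are in the pocket. The step's middle, at crop (283,81), matches the prediction within 1–2 px. Next I'll set the closed fingertips over the step.

Request:
play_rows(
  plan=[0, 0, 0, 0.035, -0.001, 0.02, 0, 0, 0, 0, 0.07, -0.003, 0.06, 0, 0, 0, 0, 0.09, -0.004, 0.1, 0, 0, 0, 0, 0.0935, -0.004, 0.13, 0, 0, 0, 0, 0.0935, -0.004, 0.15, 0, 0, 0, 0, 0.0935, -0.004, 0.16, 0, 0, 0, 0, 0.0935, -0.004, 0.164, 0, 0, 0, 0, 0.0935, -0.004, 0.164, 0],
)

```text
clock: 15.42
position: [0.5655, 0.1343, 0.0865]
ee_rot: [0.044, 0.999, 0.0, 0.0]
ft_force: [0.6, 0.1, 0.5]
grip_width: 0.004
grasp_force: 0.0
```

Run:
```python
from h import *
o=status.get_obs(); p=o['position']-[.5955,.1309,.044]; print(o['clock'],o['position'],o['ee_rot'],o['ft_force'],o['torque']); print('in block',p[0]*.9962-p[1]*.0872,p[0]*.0872+p[1]*.9962,p[2]-.014)
```

```text
15.425 [0.56553444 0.13426328 0.08649678] [4.37483784e-02 9.99042510e-01 9.24044775e-05 3.66970268e-04] [0.61943087 0.12817422 0.54333416] [-0.05508865 -0.01975316  0.03753638]
in block -0.030144970189290625 0.0007374978288493487 0.028496783073969828
```

Request:
play_rows(
  plan=[0, 0, 0, -0.001, -0.0007, 0.002, 0, 0, 0, 0, -0.004, -0.0007, 0.003, 0, 0, 0, 0, -0.008, -0.0007, 0.003, 0, 0, 0, 0, -0.013, -0.0007, 0.003, 0, 0, 0, 0, -0.018, -0.0007, 0.003, 0, 0, 0, 0, -0.023, -0.0007, 0.003, 0, 0, 0, 0, -0.027, -0.0007, 0.003, 0, 0, 0, 0, -0.03, -0.0007, 0.003, 0, 0, 0, 0, -0.03, -0.0007, 0.003, 0],
)

```text
clock: 16.55
position: [0.5952, 0.1309, 0.083]
ee_rot: [0.044, 0.999, -0.0, 0.0]
ft_force: [0.8, -0.3, -0.3]
grip_width: -0.0
grasp_force: 0.0
```

```bash
cat > st.py <<'E'
from h import *
o=status.get_obs(); p=o['position']-[.6292,.1281,.040]; f=o['ft_force']; print(o['clock'],o['position'].round(4),'home frame: x %.4f y %.4f tipz %.4f'%(p[0]*.9962-p[1]*.0872,p[0]*.0872+p[1]*.9962,p[2]-.014),'F back/up %.1f %.1f %.1f'%(f[0]*.9962-f[1]*.0872,f[0]*.0872+f[1]*.9962,f[2]),o['torque'].round(2))
def blk():
    m=viewer.camera_model('top'); im=viewer.camera('top')[:,:,::-1].copy(); 
    print([im.shape])
E
python3 st.py
```

```text
16.55 [0.5952 0.1309 0.083 ] home frame: x -0.0341 y -0.0002 tipz 0.0290 F back/up 0.8 -0.2 -0.3 [-0.01 -0.03 -0.04]
```

Request:
play_rows(
  plan=[0, 0, 0, -0.001, 0, 0.001, 0, 0, 0, 0, -0.003, 0, 0.002, 0, 0, 0, 0, -0.005, 0, 0.003, 0, 0, 0, 0, -0.006, 0, 0.004, 0, 0, 0, 0, -0.007, 0, 0.005, 0, 0, 0, 0, -0.007, 0, 0.005, 0, 0, 0, 0, -0.007, 0, 0.005, 0],
)

```text
clock: 17.42
position: [0.6009, 0.1308, 0.0782]
ee_rot: [0.043, 0.999, 0.0, -0.001]
ft_force: [-9.1, 0.8, 9.2]
grip_width: 0.001
grasp_force: 7.5
```

```bash
python3 st.py
```

```text
17.425 [0.6009 0.1308 0.0782] home frame: x -0.0284 y 0.0002 tipz 0.0242 F back/up -9.1 0.0 9.2 [0.06 1.77 0.  ]
```

Request:
play_rows(
  plan=[0, 0, 0, -0.001, 0, 0.001, 0, 0, 0, 0, -0.002, 0, 0.002, 0, 0, 0, 0, -0.003, 0, 0.003, 0, 0, 0, 0, -0.004, 0, 0.003, 0, 0, 0, 0, -0.004, 0, 0.003, 0, 0, 0, 0, -0.004, 0, 0.003, 0],
)

```text
clock: 18.18
position: [0.6018, 0.1309, 0.078]
ee_rot: [0.043, 0.999, 0.002, -0.005]
ft_force: [-42.9, -0.8, 57.2]
grip_width: -0.0
grasp_force: 34.6
```

```bash
python3 st.py
```

```text
18.175 [0.6018 0.1309 0.078 ] home frame: x -0.0275 y 0.0004 tipz 0.0240 F back/up -42.7 -4.5 57.2 [-0.26  8.89 -0.02]
```

Both axes are now stiff, so the block is against bed and fence. I'll ease to a moderate hold.

Request:
play_rows(
  plan=[0, 0, 0, 0.0005, 0, -0.0005, 0, 0, 0, 0, 0.001, 0, -0.001, 0, 0, 0, 0, 0.0014, 0, -0.0015, 0, 0, 0, 0, 0.0014, 0, -0.0015, 0, 0, 0, 0, 0.0014, 0, -0.0015, 0, 0, 0, 0, 0.0014, 0, -0.0015, 0],
)

```text
clock: 18.92
position: [0.6017, 0.1309, 0.0781]
ee_rot: [0.043, 0.999, 0.001, -0.003]
ft_force: [-26.9, -0.2, 32.5]
grip_width: 0.004
grasp_force: 23.3
```

```bash
python3 st.py
python3 - <<'E'
from h import *
im=viewer.camera('wrist')[:,:,::-1].copy(); m=viewer.camera_model('wrist'); cv2.imwrite('pics/w8.png',im)
h=cv2.cvtColor(im,cv2.COLOR_BGR2HSV)
b=cv2.inRange(h,(100,120,40),(125,255,255)); n,lb,st,ce=cv2.connectedComponentsWithStats(b)
for i in range(1,n):
    if st[i,4]>300: print('blue',st[i],ce[i].round())
H=np.array([.6292,.1281,.04]); ex=np.array([.9962,-.0872,0]); ey=np.array([.0872,.9962,0])
print('predicted home rim back corners, front step corners',proj(m,np.array([H+x*ex+y*ey+[0,0,z] for x,y,z in [(.04,-.03,.045),(.04,.03,.045),(-.04,-.03,.024),(-.04,.03,.024)]])).round())
# side-view tilt of block: top-rim blue mask in top view
t=viewer.camera('top')[:,:,::-1]; g=cv2.inRange(cv2.cvtColor(t,cv2.COLOR_BGR2HSV),(12,100,100),(35,255,255)); print('gold out of pocket px', [(int(s[4]),tuple(c.round())) for s,c in zip(*cv2.connectedComponentsWithStats(g)[2:]) if 3<s[4]<500 and 190<c[0]<360 and 130<c[1]<280])
E
```

```text
18.925 [0.6017 0.1309 0.0781] home frame: x -0.0276 y 0.0003 tipz 0.0241 F back/up -26.8 -2.6 32.5 [-0.04  5.58 -0.03]
blue [264 229  93  10 531] [310. 235.]
blue [253 252  33  43 577] [268. 271.]
predicted home rim back corners, front step corners [[253. 405.]
 [378. 404.]
 [252. 232.]
 [379. 232.]]
gold out of pocket px [(15, (np.float64(206.0), np.float64(146.0))), (11, (np.float64(200.0), np.float64(154.0))), (9, (np.float64(317.0), np.float64(160.0))), (15, (np.float64(233.0), np.float64(186.0))), (24, (np.float64(293.0), np.float64(269.0)))]
```

```bash
python3 -c "
from workcell import manip
print(manip.hand_in())"
```

```text
the job is handed in; nothing more can be done
None
```

I handed the job in at about 19 s: all six beads are in the block's pocket, the scoop stands empty and upright on the table, and the arm is still pressing the block home with about 27 N back and 32 N down; the hand-in returned no verdict.

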